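# Close the pigment box with its tongued lid

### The job

Close the open wooden pigment box with the lid that belongs to it, the one with a tongue on one edge: hold it by its handle, tip the tongue edge down, slide the tongue in under the box's keeper bar, then swing the lid down until it lies flat on the rim between keeper bar and end stop, and let go. Leave the plain square lid where it lies.

Things in the scene. Friction and masses are not known exactly. Their poses are not given: they have to be found in the camera images.
- lid_handle (a point): Centre of the handle of the lid to use: loose, wood, about 0.16 kg, flat on the bench. Panel 140 (x) x 124 (y) x 8 mm; a 76 mm wide, 8 mm thick tongue sticks out 32 mm from its -x edge, flush with the panel. Block handle on the panel's centre: 16 (x) x 60 (y) mm, 34 mm high above the panel. Point is 25 mm above the underside. x points away from the tongue, z up.
- lid_tip (a point): Middle of the lower edge of that tongue's end: 102 mm toward -x and 25 mm below the handle's centre, in the lid's axes (same axes as lid_handle).
- seat (a point): Fixed open box: point on its rim plane, 60 mm above the bench, where the closed panel's underside is centred, axes agreeing. Keeper bar over x -112 to -78 mm, underside 22, top 32 mm above rim; slot below it y -48 to 48, floor at rim level, open behind. Stop strip x 78 to 90, 18 mm above rim (lid won't go in level). Opening x -78 to 58, y -47 to 47; box y -67 to 67. z up.
- spare_handle (a point): The other lid, not to be used: loose, same wood and same handle, but a plain 150 x 150 x 8 mm square without a tongue, flat on the bench. The point is the centre of its handle, 25 mm above its underside.
Things that resemble listed ones, but are neither listed nor needed, are in the scene too. Leave any yellow look-alike of the part that bears lid_handle alone.

How it is judged:
On the way:
1. The tongue is in under the keeper bar by 6 mm or more while the lid is still tilted by 4 degrees or more (x of lid_tip in the frame of seat below -0.084 m and z of lid_tip in the frame of seat between -0.008 and 0.02 m and y of lid_tip in the frame of seat between -0.025 and 0.025 m and angle between lid_handle's own z axis and vertical between 0.07 and 0.9 rad), for 0.1 s.
At the end, for the whole second after the job is handed in: The tongued lid lies flat on the box rim (tilt under 3 degrees, within 5 mm of rim height), its tongue under the keeper bar by 8 mm or more, within 20 mm sideways and 11 degrees of square with the box; the square lid is within 30 mm of where it began (angle between lid_handle's own z axis and vertical below 0.05 rad and x of lid_tip in the frame of seat between -0.118 and -0.086 m and y of lid_tip in the frame of seat between -0.02 and 0.02 m and z of lid_tip in the frame of seat between -0.005 and 0.005 m and angle between the x axis of lid_handle and the x axis of seat, either way round below 0.2 rad and distance of spare_handle from where it was at the start of the episode below 0.03 m); the robot touches nothing.
It fails at once if The plain square lid is moved by more than 30 mm (distance of spare_handle from where it was at the start of the episode above 0.03 m).
It also fails if it takes over 45 s, if anything falls off the work surface, if the arm or the gripper's body presses on something with over 40 N, if the wrist force passes 120 N, or if a joint passes its speed limit or range.

### The arm

A 6-joint arm with a two-finger parallel gripper is mounted at the origin on the work surface. World frame = base frame: x ahead of the robot, y to its left, z up, the work surface at z = 0. Lengths are in m, angles in rad, forces in N, time in s.
With the tool pointing down it reaches from about 0.275 to 0.875 m from the base axis. Payload 12.5 kg.
Tool frame: the origin (TCP) lies on the centre line of the jaws, within the pads' length; the fingertips stand r.finger_overhang ahead of it and the grasp point (between the pads) lies 3 mm ahead of it (r.finger_overhang is the distance from the TCP to the fingertips, in m); z points along the fingers, y is the direction in which the jaws open and shut (so a half turn about z gives the same grasp; the last joint's range is limited). The gripper opens to 85 mm and grips with 20 to 120 N. Pads are 22 mm wide; open, the fingers measure 114 mm over their backs; the gripper's body (76 mm by 85 mm) begins 54 mm behind the grasp point. The pads swing forward as they close: fully open they stand 13 mm farther back than shut.
Start: joints at [1.228, 0.351, 1.652, -0, 1.139, -0.085], TCP at [0.14, 0.532, 0.253] pointing down, gripper open.
Joint ranges: [-2.75, 2.75], [-0.79, 2.1], [0.01, 2.65], [-1.57, 4.71], [0.07, 3.14], [-2.87, 2.87]. Speed limits (rad/s): [2.22, 2.22, 2.79, 3.14, 3.14, 3.14].

### API

Orientations are given as a unit quaternion [x, y, z, w].
In Python, from cell import r, optics gives the robot as it stands. The module is installed in compiled form; this text tells all that it offers. Calls block until the motion is done:
- r.move_to(position, orientation): joint-space move of the TCP to a pose.
- r.move_linear(position, rot=None, vel=0.15): straight line of the TCP; rot=None keeps the orientation; vel is the mean speed in m/s.
- r.set_joints(angles): joint-space move.
- r.set_gripper(opening, squeeze=None): opening from 0.0 (shut) to 1.0 (fully open); squeeze is the grip in N (None keeps the last); returns when the fingers have stopped.
- r.sleep(seconds).
- r.inverse_kinematics(position, orientation): joint angles nearest the present ones, or None.
- optics.get_image(name): name is "side" or "top"; returns a dict with "pixels" (420x560x3 uint8, red, green, blue), "depth" (420x560 float32, m along the optical axis (not along the pixel's ray), 0 where there is no reading), "fx", "fy", "cx", "cy" (pixels), "camera_from_world" (4x4, takes a point from world to camera coordinates). Camera axes: x right, y down, z forward; pixel columns grow to the right and rows downward; lengths in m; the calibration is good to about 2 mm. A picture is of the moment at which its call begins.
A pose or a line that the arm cannot do raises r.PlanningError and nothing moves.
- r.hand_in(): hands the job in, once; it reports no verdict.
Readings, each from a call of its own:
- r.current_t(): time.
- r.current_q(): joint angles.
- r.current_qvel(): joint speeds.
- r.current_effort(): joint torques, N m.
- r.current_tool_pos(): TCP position.
- r.current_ee_rot(): TCP orientation.
- r.current_contact_force(): force on the tool from outside, world axes, zero at the start.
- r.current_torque(): the same for the moment, N m.
- r.current_opening(): opening from 0.0 (shut) to 1.0 (fully open).
Only numpy, scipy, OpenCV 4.12 (cv2) and the standard library are available. Lean on these libraries where they do the work, as an engineer would, in place of code of your own. Each camera call takes 0.05 s, during which the arm holds its last target.

## Working session

There is one attempt and no reset: what is moved stays moved. The work goes in short steps, each a Python script; the robot and the scene stay as the last script left them, time stands still between calls to the robot, and variables do not carry over. Pictures are saved under pics/ and viewed, and the job is handed in when it is done.

```bash
mkdir -p pics; python3 - <<'E'
from cell import r,optics
import cv2,numpy as np
for n in("side","top"):
    d=optics.get_image(n); cv2.imwrite(f"pics/{n}0.png",d["pixels"][:,:,::-1]); np.savez(f"{n}0.npz",**d)
    print(n,d["fx"],d["cx"],d["cy"],np.round(d["camera_from_world"],3).tolist())
print(r.current_t(),r.finger_overhang,r.current_ee_rot())
E
```

```text
side 408.6400282847766 286.8897438796927 210.8964983871044 [[-0.953, -0.303, 0.008, 0.499], [-0.234, 0.717, -0.657, 0.157], [0.193, -0.628, -0.754, 0.989], [0.0, 0.0, 0.0, 1.0]]
top 429.65741770160184 288.6587122503678 205.7625140127592 [[0.029, -1.0, -0.001, -0.016], [-0.99, -0.029, -0.14, 0.5], [0.14, 0.005, -0.99, 1.08], [0.0, 0.0, 0.0, 1.0]]
0.1 0.022 [ 1.28525076e-01  9.91706119e-01 -5.13649373e-04 -1.19259144e-04]
```

View pics/side0.png

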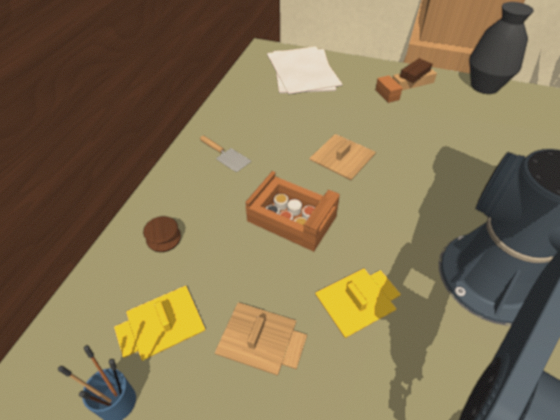

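View pics/top0.png

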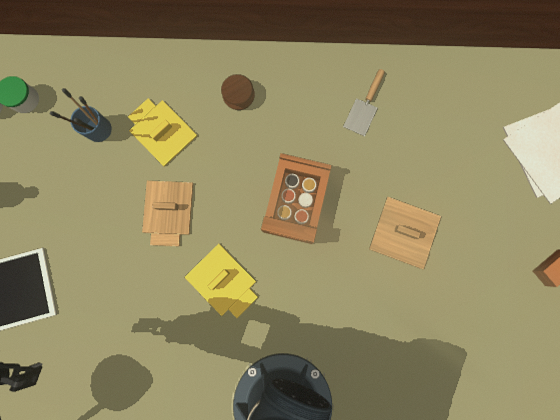

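Candidates for the lid in the top view are (167,210) wood with a tongue, (163,132) and (221,280) yellow look-alikes, and (407,232) a plain wooden square. The lid at (167,210) fits: it is wood and has a tongue. I'll confirm that with an enlarged crop and check the box as well.

```bash
cat > h.py <<'E'
import numpy as np,cv2
def load(n): return dict(np.load(n,allow_pickle=True))
def cloud(d):
    z=d["depth"].astype(float); v,u=np.mgrid[:z.shape[0],:z.shape[1]]
    P=np.stack([(u-d["cx"])/d["fx"]*z,(v-d["cy"])/d["fy"]*z,z],-1)
    T=np.linalg.inv(d["camera_from_world"]); W=P@T[:3,:3].T+T[:3,3]
    W[z==0]=np.nan; return W
def proj(d,p):
    T=d["camera_from_world"]; c=np.atleast_2d(p)@T[:3,:3].T+T[:3,3]
    return np.c_[c[:,0]/c[:,2]*d["fx"]+d["cx"],c[:,1]/c[:,2]*d["fy"]+d["cy"]]
E
python3 - <<'E'
from h import *
t=load("top0.npz");s=load("side0.npz")
a=cv2.resize(t["pixels"][165:255,125:215],(400,400),interpolation=cv2.INTER_CUBIC)
b=cv2.resize(t["pixels"][145:250,250:340],(343,400),interpolation=cv2.INTER_CUBIC)
c=cv2.resize(s["pixels"][290:380,205:315],(489,400)[:2],interpolation=cv2.INTER_CUBIC)
e=cv2.resize(s["pixels"][165:255,235:345],(489,400),interpolation=cv2.INTER_CUBIC)
cv2.imwrite("pics/c1.png",np.hstack([a,b])[:,:,::-1]);cv2.imwrite("pics/c2.png",cv2.resize(np.hstack([c,e]),(800,327))[:,:,::-1])
W=cloud(t)
np.set_printoptions(linewidth=200)
for (u,v) in [(153,210),(167,206),(165,240),(290,230),(305,160),(407,232),(380,260),(100,220)]: print((u,v),W[v,u].round(3))
Ws=cloud(s)
for (u,v) in [(257,330),(230,340),(290,348),(322,212),(262,190),(340,290)]: print((u,v),Ws[v,u].round(3))
E
```

```text
(153, 210) [0.482 0.36  0.006]
(167, 206) [0.489 0.312 0.044]
(165, 240) [0.403 0.321 0.009]
(290, 230) [ 0.432 -0.006  0.095]
(305, 160) [ 0.611 -0.039  0.083]
(407, 232) [ 0.44  -0.306  0.041]
(380, 260) [ 0.368 -0.245 -0.001]
(100, 220) [0.452 0.5   0.002]
(257, 330) [0.487 0.323 0.043]
(230, 340) [0.539 0.349 0.012]
(290, 348) [0.414 0.325 0.009]
(322, 212) [0.432 0.009 0.092]
(262, 190) [ 0.605 -0.037  0.068]
(340, 290) [0.344 0.157 0.008]
```

View pics/c1.png

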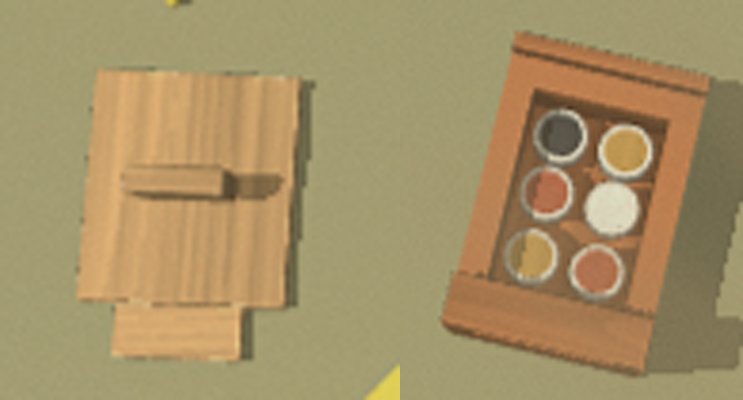

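View pics/c2.png

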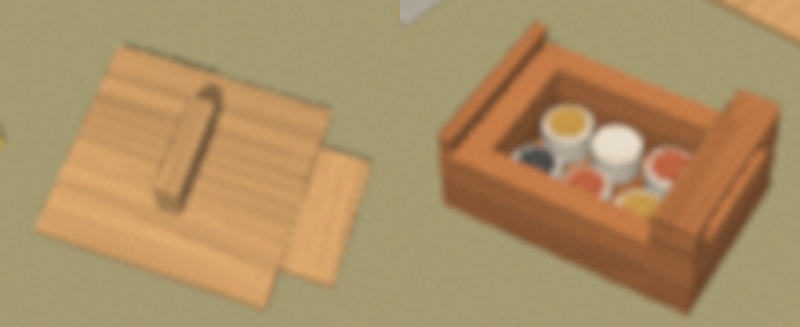

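The crop confirms it: the lid at (167,210) is wood with its tongue pointing toward the robot. The keeper bar is the wide, high bar nearest the robot, at top (290,230). Next I'll fit silhouettes in both views.

```bash
cat >> h.py <<'E'
from scipy.optimize import minimize
def bx(x0,x1,y0,y1,z0,z1): return np.array([[x,y,z] for x in(x0,x1) for y in(y0,y1) for z in(z0,z1)])
LID=[bx(-.07,.07,-.062,.062,0,.008),bx(-.102,-.07,-.038,.038,0,.008),bx(-.008,.008,-.03,.03,.008,.042)]
BOX=[bx(-.112,.09,-.067,.067,-.06,0),bx(-.112,-.078,-.067,.067,0,.032),bx(.078,.09,-.067,.067,0,.018)]
def render(d,parts,M):
    im=np.zeros(d["depth"].shape,np.uint8)
    for b in parts:
        p=proj(d,b@M[:3,:3].T+M[:3,3]); h=cv2.convexHull((p*256).round().astype(np.int32))
        cv2.fillConvexPoly(im,h,255,cv2.LINE_AA,8)
    return im
def M_(x,y,yaw,z):
    c,s=np.cos(yaw),np.sin(yaw); M=np.eye(4);M[:2,:2]=[[c,-s],[s,c]];M[:3,3]=x,y,z;return M
def wood(d,c,rad):
    lab=cv2.cvtColor(d["pixels"],cv2.COLOR_RGB2LAB).astype(int)
    m=((lab[...,1]>131)).astype(np.uint8)*255
    w=np.zeros_like(m);cv2.circle(w,c,rad,255,-1);m&=w
    m=cv2.morphologyEx(m,cv2.MORPH_OPEN,np.ones((2,2),np.uint8))
    cs,_=cv2.findContours(m,cv2.RETR_EXTERNAL,cv2.CHAIN_APPROX_NONE)
    k=max(cs,key=cv2.contourArea);o=np.zeros_like(m);cv2.drawContours(o,[k],-1,255,-1);return o
def fit(ds,ms,parts,z,x0):
    ms=[cv2.GaussianBlur(m,(0,0),1).astype(float) for m in ms]
    f=lambda q:sum(np.abs(cv2.GaussianBlur(render(d,parts,M_(q[0],q[1],q[2]/3,z)),(0,0),1).astype(float)-m).sum() for d,m in zip(ds,ms))/255
    q=np.array(x0,float);q[2]*=3
    for st in(.02,.005):
        q=minimize(f,q,method="Nelder-Mead",options=dict(initial_simplex=np.vstack([q]+[q+st*e for e in np.diag([1,1,8])]),xatol=1e-5,fatol=.01)).x
    return [q[0],q[1],q[2]/3],f(q),sum(m.sum() for m in ms)/255
E
python3 - <<'E'
from h import *
t=load("top0.npz");s=load("side0.npz")
out=[t["pixels"].copy(),s["pixels"].copy()]
for nm,parts,z,c,rad,x0 in [("lid",LID,0,[(167,212),(262,336)],[44,55],(.485,.32,0)),("box",BOX,.06,[(297,200),(293,210)],[55,58],(.52,-.02,-.2))]:
    ms=[wood(d,cc,rr) for d,cc,rr in zip((t,s),c,rad)]
    print(nm,"both",fit([t,s],ms,parts,z,x0))
    for i,d in enumerate((t,s)):
        f=fit([d],[ms[i]],parts,z,x0);print(i,f)
        f=fit([t,s],ms,parts,z,x0)[0]
        cs,_=cv2.findContours(ms[i],0,1);cv2.drawContours(out[i],cs,-1,(0,255,0),1)
        cs,_=cv2.findContours(render(d,parts,M_(*f,z)),0,1);cv2.drawContours(out[i],cs,-1,(255,0,255),1)
cv2.imwrite("pics/fit0.png",np.hstack([cv2.resize(out[0][140:270,120:350],(460,260)),cv2.resize(out[1][165:385,200:350],(300,260)[:1]+(440,))[:260]])[:,:,::-1])
E
```

```text
lid both ([np.float64(0.4890643418648253), np.float64(0.32070023088832533), np.float64(-0.017867493622792288)], np.float64(441.956862745098), np.float64(7032.956862745098))
0 ([np.float64(0.4900912099058946), np.float64(0.3204330879798615), np.float64(-0.016064141327796478)], np.float64(237.27843137254902), np.float64(2749.972549019608))
1 ([np.float64(0.4892714398729491), np.float64(0.32076916624199303), np.float64(-0.012951968637435904)], np.float64(198.65490196078431), np.float64(4282.98431372549))
box both ([np.float64(0.5254812107227114), np.float64(-0.023582769216830203), np.float64(-0.20685324110054812)], np.float64(358.49411764705883), np.float64(8939.992156862745))
0 ([np.float64(0.5268757968136589), np.float64(-0.02469668221333582), np.float64(-0.19934696856513112)], np.float64(186.0392156862745), np.float64(4328.992156862745))
1 ([np.float64(0.5260140796586075), np.float64(-0.022341073588995536), np.float64(-0.20208524632514702)], np.float64(161.50588235294117), np.float64(4611.0))
```

View pics/fit0.png

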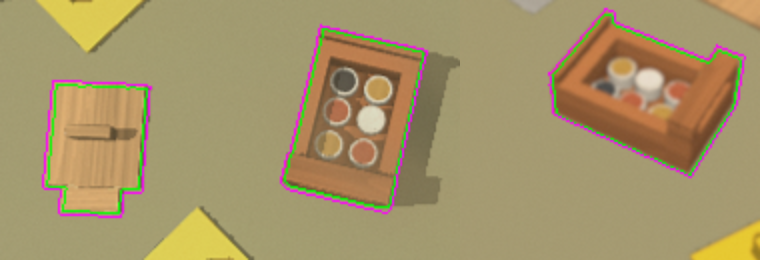

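The fit matches the contours in both views to about 1–2 mm. Next I'll check the IK for every waypoint.

```bash
cat > plan.py <<'E'
from h import *
from scipy.spatial.transform import Rotation as R
LIDP=M_(.4895,.3206,-.016,0); SEAT=M_(.526,-.0236,-.203,.06)
TZ=.033
def tool(flip):
    A=np.array([[0,1,0],[1,0,0],[0,0,-1.]]).T  # columns x=lid y, y=lid x, z=-lid z
    A=np.column_stack([[0,1,0],[1,0,0],[0,0,-1]]).astype(float)
    if flip: A=A@np.diag([-1,-1,1])
    return A
def tcp(M,flip,dz=0):
    T=np.eye(4);T[:3,:3]=tool(flip);T[:3,3]=0,0,TZ+dz; P=M@T
    return P[:3,3],R.from_matrix(P[:3,:3]).as_quat()
def lid_in_seat(xt,zt,deg,y=0,base=None):
    L=np.eye(4);L[:3,:3]=R.from_euler("y",-deg,degrees=True).as_matrix()
    L[:3,3]=np.array([xt,y,zt])-L[:3,:3]@[-.102,0,0]
    return (SEAT if base is None else base)@L
E
python3 - <<'E'
from plan import *
from cell import r
for f in(0,1):
    for nm,M,dz in [("over",LIDP,.1),("grasp",LIDP,0),("lift",LIDP,.2),("pre",lid_in_seat(-.05,.10,14),0),("low",lid_in_seat(-.06,.006,14),0),("in",lid_in_seat(-.102,.006,14),0),("flat",lid_in_seat(-.102,.001,0),0),("up",lid_in_seat(-.102,.001,0),.12)]:
        q=r.inverse_kinematics(*tcp(M,f,dz)); print(f,nm,None if q is None else np.round(q,2))
E
```

```text
0 over [ 0.5   0.56  1.66 -0.    0.92  0.52]
0 grasp [ 0.5   0.71  1.69 -0.    0.74  0.52]
0 lift [ 0.5   0.44  1.58 -0.    1.13  0.52]
0 pre [-0.13  0.33  1.8  -0.03  0.77  0.09]
0 low [-0.13  0.46  1.9  -0.03  0.54  0.1 ]
0 in [-0.12  0.4   2.   -0.04  0.5   0.11]
0 flat [-0.13  0.53  1.83 -0.    0.77  0.07]
0 up [-0.13  0.35  1.75 -0.    1.03  0.07]
1 over [ 0.5   0.56  1.66 -0.    0.92 -2.63]
1 grasp [ 0.5   0.71  1.69 -0.    0.74 -2.63]
1 lift [ 0.5   0.44  1.58 -0.    1.13 -2.63]
1 pre None
1 low None
1 in None
1 flat None
1 up None
```

```bash
python3 - <<'E'
from plan import *
from cell import r,optics
r.set_gripper(1.0,60)
p,q=tcp(LIDP,0,.1); r.move_to(p,q)
p,q=tcp(LIDP,0,0); r.move_linear(p,vel=.1)
print("down",r.current_contact_force())
r.set_gripper(0.0,60); print("open",r.current_opening(),r.current_contact_force())
r.move_linear(p+[0,0,.2],vel=.15); print(r.current_tool_pos(),r.current_opening(),r.current_contact_force(),r.current_t())
for n in("side","top"):
    d=optics.get_image(n); np.savez(f"{n}1.npz",**d); im=d["pixels"].copy()
    P,Q=r.current_tool_pos(),r.current_ee_rot()
    T=np.eye(4);T[:3,:3]=R.from_quat(Q).as_matrix();T[:3,3]=P
    G=np.eye(4);G[:3,:3]=tool(0);G[:3,3]=0,0,TZ
    cs,_=cv2.findContours(render(d,LID,T@np.linalg.inv(G)),0,1);cv2.drawContours(im,cs,-1,(255,0,255),1)
    cv2.imwrite(f"pics/{n}1.png",im[:,:,::-1])
E
```

```text
down [ 0.03802094 -0.5620476   0.06487379]
open 0.17964256373735998 [ 0.52655767 -0.72293217  2.96660163]
[0.48917979 0.32041839 0.2321072 ] 0.17938832715345993 [-1.00615091  0.00693737 -2.0628143 ] 5.1583
```

View pics/side1.png

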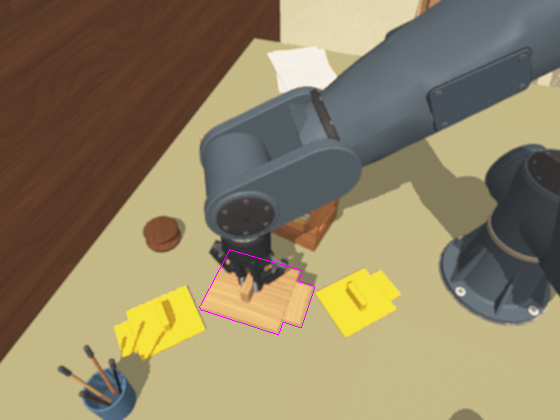

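View pics/top1.png

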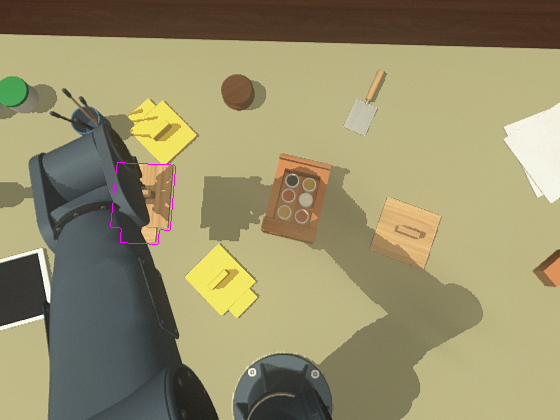

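The lid is held and its outline matches the predicted one in both views (side around (258,290), top around (145,203)). Next I'll tilt it and move to a point before the keeper bar.

```bash
cat > look.py <<'E'
from plan import *
from cell import r,optics
def look(k):
    P,Q=r.current_tool_pos(),r.current_ee_rot()
    T=np.eye(4);T[:3,:3]=R.from_quat(Q).as_matrix();T[:3,3]=P
    G=np.eye(4);G[:3,:3]=tool(0);G[:3,3]=0,0,TZ
    L=T@np.linalg.inv(G); S=np.linalg.inv(SEAT)@L
    print("tip in seat",(S@[-.102,0,0,1])[:3].round(4),"tilt",np.degrees(np.arccos(S[2,2])).round(2),"F",r.current_contact_force().round(1),"t",round(r.current_t(),2),"open",round(r.current_opening(),3))
    if k is None:return
    for n in("side","top"):
        d=optics.get_image(n); im=d["pixels"].copy(); np.savez(f"{n}{k}.npz",**d)
        for parts,M in((LID,L),(BOX,SEAT)):
            cs,_=cv2.findContours(render(d,parts,M),0,1);cv2.drawContours(im,cs,-1,(255,0,255),1)
        c=(150,180) if n=="side" else (120,200)
        x,y=(210,110) if n=="side" else (220,120)
        im=np.hstack([cv2.resize(a[y:y+140,x:x+160],(400,350),interpolation=cv2.INTER_CUBIC) for a in(d["pixels"],im)])
        cv2.imwrite(f"pics/{n}{k}.png",im[:,:,::-1])
E
python3 - <<'E'
from look import *
r.move_to(*tcp(lid_in_seat(-.055,.10,14),0)); look(None)
p,q=tcp(lid_in_seat(-.058,.006,14),0); r.move_linear(p,q,vel=.1); look(2)
E
```

```text
tip in seat [-0.055   0.0008  0.1001] tilt 13.99 F [ 0.4 -0.  -2.1] t 6.61 open 0.174
tip in seat [-0.0575  0.0001  0.0065] tilt 14.06 F [-0.3 -0.4 -1.3] t 7.7 open 0.181
```

View pics/side2.png

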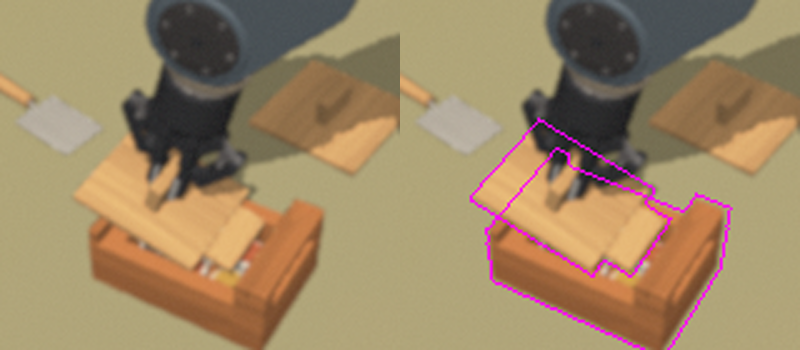

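View pics/top2.png

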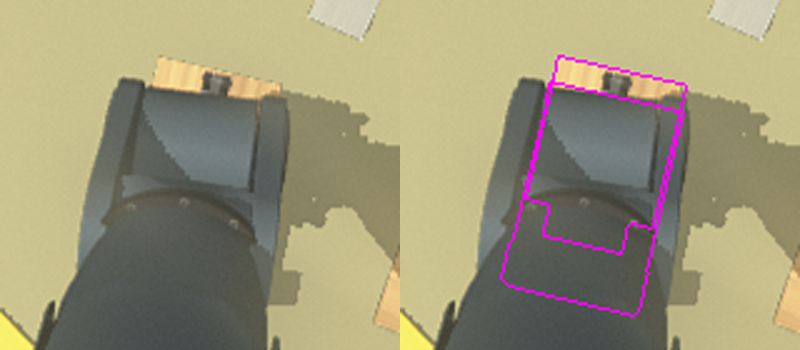

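The outlines agree: the tongue end (side-crop right panel, about (650,245)) is centred and just ahead of the bar. I'll slide it in.

```bash
python3 - <<'E'
from look import *
for x in(-.08,-.092,-.1):
    p,q=tcp(lid_in_seat(x,.005,14),0); r.move_linear(p,q,vel=.05); look(None)
r.sleep(.3); look(3)
E
```

```text
tip in seat [-0.0798  0.      0.0051] tilt 14.03 F [-0.1  0.2 -1.4] t 8.39 open 0.175
tip in seat [-0.0922  0.      0.005 ] tilt 14.0 F [-0.1 -0.3 -1.8] t 8.78 open 0.174
tip in seat [-0.1003 -0.      0.005 ] tilt 13.99 F [-0.1 -0.3 -1.1] t 9.09 open 0.179
tip in seat [-0.0999 -0.      0.005 ] tilt 14.0 F [-1.   0.7 -2.2] t 9.39 open 0.18
```

View pics/side3.png

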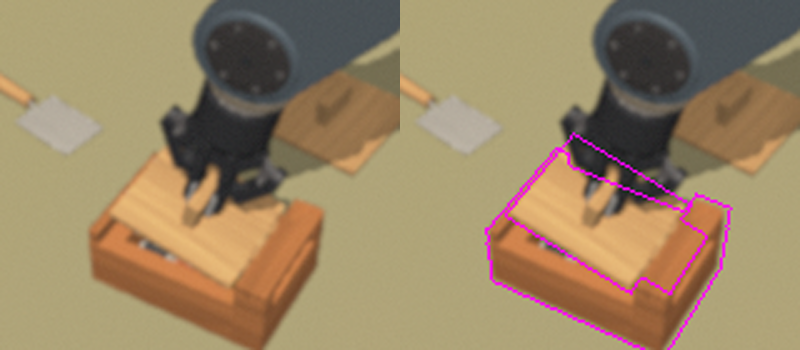

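The tongue has disappeared under the bar (side crop around (270,260)), with no contact force. Now I'll swing it down.

```bash
python3 - <<'E'
from look import *
for d,z in((10,.004),(7,.003),(4,.002),(2,.002),(0,.002)):
    p,q=tcp(lid_in_seat(-.101,z,d),0); r.move_linear(p,q,vel=.04); look(None)
    if abs(r.current_contact_force()[2])>20: break
for z in(.001,0.,-.001,-.002):
    if r.current_contact_force()[2]>6: break
    p,q=tcp(lid_in_seat(-.101,z,0),0); r.move_linear(p,q,vel=.02); look(None)
look(4)
E
```

```text
tip in seat [-0.1009 -0.      0.0038] tilt 10.04 F [-0.5  1.2 -1.3] t 9.84 open 0.177
tip in seat [-0.101  -0.      0.0028] tilt 7.07 F [-0.7 -0.5 -2.2] t 10.16 open 0.183
tip in seat [-0.101   0.      0.0019] tilt 4.08 F [-0.4  0.3 -2.3] t 10.47 open 0.179
tip in seat [-0.1009 -0.      0.0019] tilt 2.09 F [ 0.4  0.1 -1.6] t 10.72 open 0.18
tip in seat [-0.1009 -0.      0.0019] tilt 0.09 F [ 0.2  0.  -2. ] t 10.97 open 0.178
tip in seat [-0.1012  0.      0.001 ] tilt 0.03 F [ 0.4  0.6 -1.1] t 11.22 open 0.179
tip in seat [-0.1009  0.      0.0002] tilt 0.03 F [-1.5  0.9  2.8] t 11.47 open 0.177
tip in seat [-1.009e-01  0.000e+00  1.000e-04] tilt 0.02 F [-7.7  0.2 17.4] t 11.72 open 0.177
tip in seat [-1.009e-01  0.000e+00  1.000e-04] tilt 0.02 F [-7.7  0.2 17.4] t 11.72 open 0.177
```

View pics/side4.png

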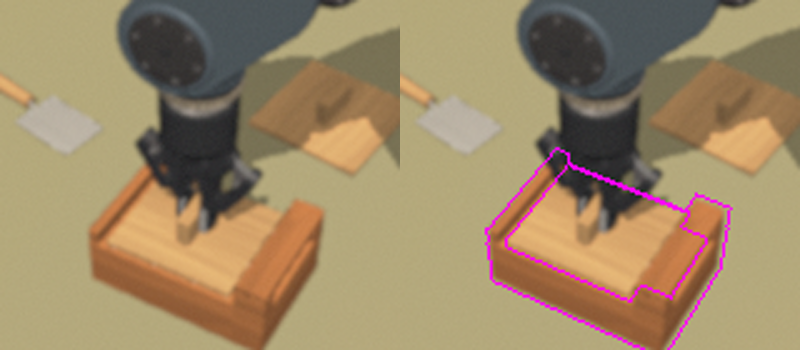

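It is flat on the rim and the contact force rose exactly at rim height. I'll ease the pressure, release, and retreat.

```bash
python3 - <<'E'
from look import *
p,q=tcp(lid_in_seat(-.101,.0003,0),0); r.move_linear(p,q,vel=.02); look(None)
r.set_gripper(.7); look(None)
r.move_linear(p+[0,0,.12],vel=.1)
r.move_to(np.array([.40,.33,.36]),q); r.sleep(.3)
L=lid_in_seat(-.101,0,0); out=[]
for n in("side","top"):
    d=optics.get_image(n); im=d["pixels"].copy(); np.savez(f"{n}5.npz",**d)
    cs,_=cv2.findContours(render(d,LID,L),0,1);cv2.drawContours(im,cs,-1,(255,0,255),1)
    x,y=(210,110) if n=="side" else (240,130)
    cv2.imwrite(f"pics/{n}5.png",np.hstack([cv2.resize(a[y:y+140,x:x+190],(400,295),interpolation=cv2.INTER_CUBIC) for a in(d["pixels"],im)])[:,:,::-1])
    S=np.linalg.inv(SEAT); W=cloud(d); X=W@S[:3,:3].T+S[:3,3]
    k=(np.abs(X[...,0])<.065)&(np.abs(X[...,0])>.015)&(np.abs(X[...,1])<.055)&(np.abs(X[...,2])<.03)
    A=np.c_[X[k][:,:2],np.ones(k.sum())]; print(n,"panel top plane (slopes,height)",np.linalg.lstsq(A,X[k][:,2],rcond=None)[0].round(4))
print(r.current_t(),r.current_contact_force())
E
```

```text
tip in seat [-0.101  -0.      0.0002] tilt 0.01 F [-1.5 -1.8  2.6] t 12.07 open 0.178
tip in seat [-0.101   0.      0.0003] tilt 0.0 F [ 0.   0.1 -0.6] t 12.57 open 0.701
side panel top plane (slopes,height) [-0.1131 -0.0642  0.0156]
top panel top plane (slopes,height) [ 0.0031 -0.0005  0.0087]
15.8083 [ 0.25788453 -0.15326986  0.52162719]
```

View pics/side5.png

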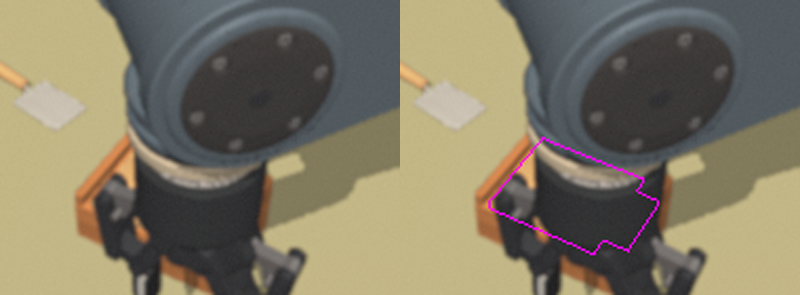

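View pics/top5.png

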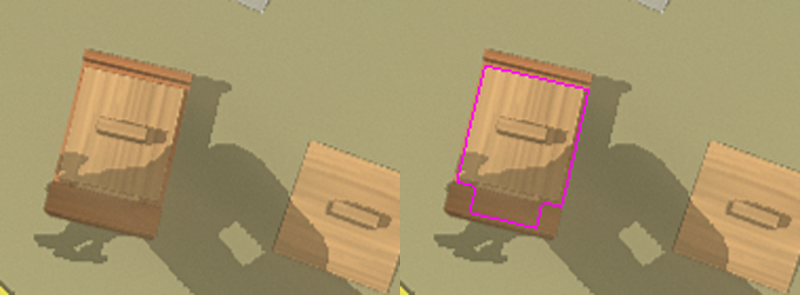

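The top view shows the lid flat and in place: the plane slope is 0.003, the height is 8.7 mm against 8 expected, and the outline matches. The arm blocks the box in the side view, so that plane fit can't be used. The square lid at (365,215) in the crop hasn't moved. The robot is clear, so I'm handing in.

```bash
python3 - <<'E'
from cell import r
r.hand_in(); print(r.current_t())
E
```

```text
the job is handed in; nothing more can be done
the job is handed in; nothing more can be done
```

The pigment box is closed with its tongued lid, and I handed the job in at about 16 s of the 45 s allowed; no verdict is reported. I gripped the lid by its handle and tilted it 14°. I then slid the tongue about 22 mm under the keeper bar, swung the lid flat, let go and moved clear.

**Last checks:**
- **Lid:** in the top view it lies flat, with a slope of about 0.003 and its upper face 8.7 mm above the rim (8 mm expected). Its outline matches the planned pose, with the tongue tip at x = -0.101 m in the seat frame.
- **Square lid:** it looks unmoved in the same picture.
- **Robot:** nothing is in contact with it. The highest force I read while seating the lid was about 17 N vertically.
- **Side view:** this check failed. The arm hid the box, so its plane fit was meaningless and I ignored it. The final check rests on the top camera and the arm's own readings.

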